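Open a snap ring over a cart wheel's axle and hold it at the groove

TASK

One of the two cart wheels on the closet counter still lacks its snap ring. Take the pliers with the ring from their cradle, squeeze the handles to the stop so that the ring opens fully, and lower it gently and level over that wheel's bare axle stub until it surrounds the groove. Finish holding it there, still fully open, level with the groove and not leaning on the axle or wheel: do not let go, and leave the finished wheel and everything else on the counter alone.

Things in the scene. Friction and masses are not known exactly. Their poses are not given: they have to be found in the camera images.
- pliers: snap-ring pliers, 210 mm long, 120 to 210 g, level in the wooden cradle, a snap ring fixed on their tips. Origin: on the pivot axis, level with the handles' undersides. x points along the middle line from the handles through the pivot to the ring, z up, square to the ring's plane; the handles are squeezed along y. Jaws and ring lie in the handles' mid-plane and reach 67 mm ahead of the pivot
- ring (a point): centre of the snap ring: 50 mm ahead of the pivot (pliers' x), 8 mm above the pliers' origin. 4 mm round wire; relaxed its hole is a slot only 13 mm wide across y; with the handles squeezed to the stop it is round, 25 mm bore, 33 mm outside
- grip (a point): where to take the pliers: midway between the handles at half height, 75 mm behind the pivot, 8 mm above the pliers' origin. The handles are flat-sided rubber bars 10 mm wide, 16 mm tall, 42 to 140 mm behind the pivot. Here they are 62 mm over their outsides relaxed (each splayed 0.12 rad), 44 mm and parallel at the stop. The cradle leaves free 43 mm behind, 45 mm ahead and 32 mm below this point
- left_half (a joint): spread of the pliers: turn of the left half about the pivot, 0 relaxed (sprung) to 0.12 rad with the handles squeezed to the stop and the ring fully open; the right half is geared to turn equally. Squeezing at the grip takes about 5 N at first, 11 N at the stop; the stop bears 60 N; let go, it springs back
- cradle: fixed wooden cradle in which the pliers lie: a 6 mm board 180 x 90 mm with two saddles whose tops are 30 mm up, one 36 mm wide under the pivot and one 90 mm wide under the handle ends. Origin on the surface, under the pivot; x as the pliers'
- bare_axle: the cart wheel to be served, fixed, wheel side up: steel plate 120 x 120 x 6 mm, black wheel 100 mm across, top 34 mm above the surface, grey hub 40 mm across with a washer up to 42 mm, and an upright steel axle stub, 20 mm in diameter, ending 86 mm above the surface in a small chamfer. No ring in its groove. Origin on the surface, on the axle; z up
- groove (a point): centre of the bare axle's groove, on its axis, 64 mm above the surface: a dark band 7 mm tall and 17 mm in diameter
- axle_top (a point): centre of the bare axle's top, 86 mm above the surface
- ringed_axle: a second, alike wheel and axle, already finished: a snap ring sits in its groove, 29 mm across, standing out all round, with two 10 mm eyes jutting to one side. Fixed; origin on the surface, on the axle. The two units may stand in either place
- pump_bottle: bystander, to be left alone: white bottle, 64 mm across, 170 mm tall; origin at its underside
- amber_bottle: bystander, to be left alone: amber bottle, 48 mm across, 120 mm tall; origin at its underside
- washer_jar: bystander, to be left alone: glass jar, 60 mm across, 70 mm tall; origin at its underside
- carton: bystander, to be left alone: small cardboard carton, 90 x 60 x 50 mm; origin at its underside
- driver: bystander, to be left alone: screwdriver lying on the surface; origin at its underside
- dish: bystander, to be left alone: white bowl, 90 mm across, 30 mm tall; origin at its underside
- spare_collar: bystander, to be left alone: plain steel collar, 40 mm across, 12 mm tall; origin at its underside
Things that resemble listed ones, but are neither listed nor needed, are in the scene too. Leave any orange or purple look-alike of the pliers alone.

How it is judged:
On the way:
1. the ring is fully open and higher than the bare axle's top, off the cradle (value of joint left_half above 0.09 rad and z of ring in the frame of axle_top above 0.002 m), for 0.1 s.
At the end, for the whole second after the job is handed in: The ring, still open (spread above 0.09 rad), surrounds the bare axle: its centre within 4 mm of the groove's centre in height and 4 mm sideways, level within 0.12 rad, at rest, held by the fingers (over 3 N) and pressing on the axle and wheel with less than 8 N (value of joint left_half above 0.09 rad and z of ring in the frame of groove between -0.004 and 0.004 m and horizontal distance between ring and groove below 0.004 m and angle between pliers's own z axis and vertical below 0.12 rad and contact force between the fingers and pliers above 3 N and contact force between pliers and bare_axle below 8 N and linear speed of pliers below 0.02 m/s); the arm keeps its last pose, push and grip.
It fails at once if the pliers or ring are forced against the bare axle or its wheel (over 30 N) (contact force between pliers and bare_axle above 30 N).
It fails at once if the finished wheel is struck (over 5 N) (contact force between ringed_axle and the arm above 5 N or contact force between ringed_axle and the fingers above 5 N or contact force between ringed_axle and pliers above 5 N).
It fails at once if a bystander is moved more than 20 mm (distance of any of pump_bottle, amber_bottle, washer_jar, carton, driver, dish, spare_collar from where it was at the start of the episode above 0.02 m).
It also fails if it takes over 35 s, if anything falls off the work surface, if the arm or the gripper's body presses on something with over 40 N, if the wrist force passes 120 N, or if a joint passes its speed limit or range.

ROBOT

A 6-joint arm with a two-finger parallel gripper is mounted at the origin on the work surface. World frame = base frame: x ahead of the robot, y to its left, z up, the work surface at z = 0. Lengths are in m, angles in rad, forces in N, time in s.
With the tool pointing down it reaches from about 0.2 to 0.875 m from the base axis. Payload 3.4 kg.
Tool frame: the origin (TCP) lies between the finger pads; the fingertips stand 25 mm ahead of it and the grasp point (between the pads) lies 6 mm ahead of it (r.nose_length is the z of the fingertips in the tool frame, in m); z points along the fingers, y is the line along which they close (so a half turn about z gives the same grasp; the last joint's range is limited). The gripper opens to 94 mm and grips with 3 to 60 N. Pads are 16 mm wide; open, the fingers measure 119 mm over their backs; the gripper's body (75 mm by 177 mm) begins 78 mm behind the grasp point.
Start: joints at [1.061, 0.276, 1.505, -0, 1.361, -0.121], TCP at [0.218, 0.532, 0.23] pointing down, gripper open.
Joint ranges: [-2.89, 2.89], [-0.75, 2.08], [0.22, 2.7], [-1.18, 4.32], [0.11, 2.71], [-2.7, 2.7]. Speed limits (rad/s): [2.57, 2.57, 3.14, 3.14, 3.14, 3.14].

INTERFACE

Orientations are given as a unit quaternion [w, x, y, z].
In Python, from plant import r, gripper_to, inverse_kinematics, vision, models, telemetry gives the robot as it stands. Calls block until the motion is done:
- r.move_to(position, orientation): joint-space move of the TCP to a pose.
- r.move_l(position, rot=None, vel=0.15, guard=None): straight line of the TCP; rot=None keeps the orientation; vel is the mean speed in m/s. With guard (N) it stops when the force on the tool has changed by that much, and returns True; else False.
- r.movej(angles): joint-space move.
- gripper_to(opening, f_grip=None): finger opening in m; f_grip is the grip in N (None keeps the last); returns when the fingers have stopped.
- r.hold(seconds).
- inverse_kinematics(position, orientation): joint angles nearest the present ones, or None.
- vision.snapshot(name): name is "scene" or "top" or "wrist"; returns the picture (400x640x3 uint8, red, green, blue); there is no depth.
- vision.get_calibration(name): a dict with "fx", "fy", "cx", "cy" (pixels), "D" ([k1, k2, p1, p2, k3] as OpenCV has them; the pictures are not rectified), "position" and "orientation" of the camera in the world. Camera axes: x right, y down, z forward; pixel columns grow to the right and rows downward; lengths in m; the calibration is good to about 2 mm. A picture is of the moment at which its call begins: read the wrist's pose just before it. get_calibration takes no time and is no camera call; for the wrist camera it gives the pose at the moment of the call.
A pose or a line that the arm cannot do raises r.PlanningError and nothing moves.
- r.sign_off(): hands the job in; it is judged then, once.
Trained networks look in the newest picture that a camera, given by its name, has taken for a name from the list of things; names that differ only in an ending like _2 or _b are one class to them, and where a whole thing is asked for, a point or a joint stands for the part that bears it (a point fixed in the world has none). Each returns a list of dicts, best first, with "score" (0 to 1); they miss things now and then, are a little off and sometimes report something else, mostly with a low value. They report only what shows in the picture. A call takes as long as a camera call. They do not tell look-alikes from the thing itself.
- models.boxes_of(thing, camera): "at" ([x, y, z] in m, in world coordinates, good to about 4 mm: the middle of the surface that is visible of it).
- models.regions_of(thing, camera): "pixels" (400x640 bool, what is visible of it).
- models.mark_of(thing, camera): "at" ([x, y, z] in m, in world coordinates, good to about 4 mm: a listed point, or the origin of a listed thing).
Readings, each from a call of its own:
- telemetry.current_t(): time.
- telemetry.current_joints(): joint angles.
- telemetry.current_dq(): joint speeds.
- telemetry.current_joint_efforts(): joint torques, N m.
- telemetry.current_ee_pos(): TCP position.
- telemetry.current_tool_rot(): TCP orientation.
- telemetry.current_wrist_force(): force on the tool from outside, world axes, zero at the start.
- telemetry.current_torque(): the same for the moment, N m.
- telemetry.current_opening(): finger opening in m.
- telemetry.current_finger_force(): force on a finger pad.
Only numpy, scipy, OpenCV 4.12 (cv2) and the standard library are available. Lean on these libraries where they do the work, as an engineer would, in place of code of your own. Each camera call takes 0.05 s, during which the arm holds its last target. There are 200 camera calls.

## Working session

There is one attempt and no reset: what is moved stays moved. The work goes in short steps, each a Python script; the robot and the scene stay as the last script left them, time stands still between calls to the robot, and variables do not carry over. Pictures are saved under pics/ and viewed, at most 10 in all, crops included, and the job is handed in when it is done.

```bash
ls; mkdir -p pics
python3 - <<'E'
from plant import r, vision, models, telemetry
import cv2
for c in ("top","scene"):
    im=vision.snapshot(c); cv2.imwrite(f"pics/{c}0.png",im[:,:,::-1])
    k=vision.get_calibration(c); print(c,k)
    for n in ("pliers","ring","grip","cradle","bare_axle","groove","axle_top","ringed_axle"):
        print(n,[([round(float(v),3) for v in d["at"]],round(d["score"],2)) for d in models.mark_of(n,c)])
print(telemetry.current_t(), r.nose_length)
E
```

```text
pics
top {'fx': 478.756731230567, 'fy': 478.756731230567, 'cx': 324.50757613845616, 'cy': 197.08121204525165, 'D': array([-0.14139256,  0.        ,  0.        ,  0.        ,  0.        ]), 'position': array([ 0.38617197, -0.00901186,  1.31797898]), 'orientation': array([-0.03915723,  0.70696034, -0.7055    ,  0.03071708])}
pliers [([0.736, -0.267, -0.002], 0.7), ([0.244, -0.239, -0.0], 0.69), ([0.296, 0.169, 0.003], 0.68), ([0.557, -0.186, 0.027], 0.63)]
ring [([0.24, -0.186, 0.007], 0.85), ([0.608, -0.18, 0.04], 0.83), ([0.253, 0.163, 0.009], 0.55), ([0.559, -0.186, -0.0], 0.42)]
grip [([0.488, -0.197, 0.041], 0.94), ([0.247, -0.312, 0.009], 0.75), ([0.369, 0.175, 0.011], 0.57)]
cradle [([0.556, -0.186, 0.003], 0.63)]
bare_axle [([0.6, 0.111, 0.001], 0.71), ([0.607, -0.178, 0.037], 0.34)]
groove [([0.595, 0.112, 0.066], 0.67)]
axle_top [([0.593, 0.116, 0.086], 0.9)]
ringed_axle [([0.61, 0.282, 0.0], 0.84)]
scene {'fx': 393.1262744896889, 'fy': 393.1262744896889, 'cx': 316.97248162642734, 'cy': 194.82575119697543, 'D': array([0.0168193, 0.       , 0.       , 0.       , 0.       ]), 'position': array([ 1.22510945, -0.04543648,  0.78716226]), 'orientation': array([-0.28080373,  0.65848441,  0.64448769, -0.26866925])}
pliers [([0.3, 0.174, -0.002], 0.85), ([0.559, -0.187, 0.03], 0.82), ([0.242, -0.235, 0.0], 0.82), ([0.742, -0.27, -0.002], 0.46)]
ring [([0.243, -0.188, 0.008], 0.91), ([0.607, -0.182, 0.037], 0.88), ([0.245, 0.173, 0.007], 0.69)]
grip [([0.485, -0.201, 0.03], 0.96), ([0.372, 0.173, 0.013], 0.72), ([0.247, -0.309, 0.005], 0.58), ([0.607, 0.277, -0.001], 0.27), ([0.635, -0.407, -0.002], 0.23)]
cradle [([0.557, -0.189, -0.002], 0.87)]
bare_axle [([0.596, 0.111, -0.003], 0.67)]
groove [([0.602, 0.109, 0.063], 0.69)]
axle_top [([0.596, 0.114, 0.085], 0.7)]
ringed_axle [([0.609, 0.278, 0.001], 0.8)]
0.9 0.025
```

View pics/top0.png

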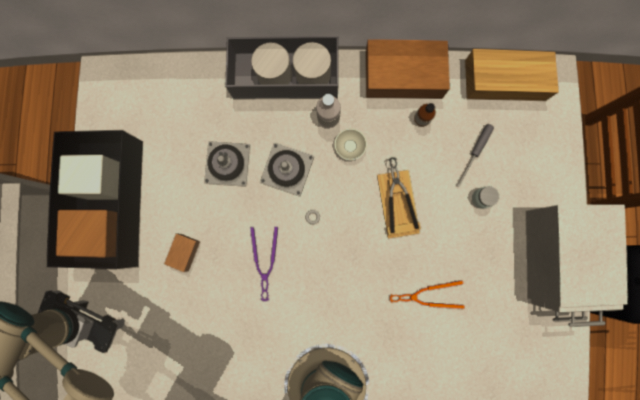

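View pics/scene0.png

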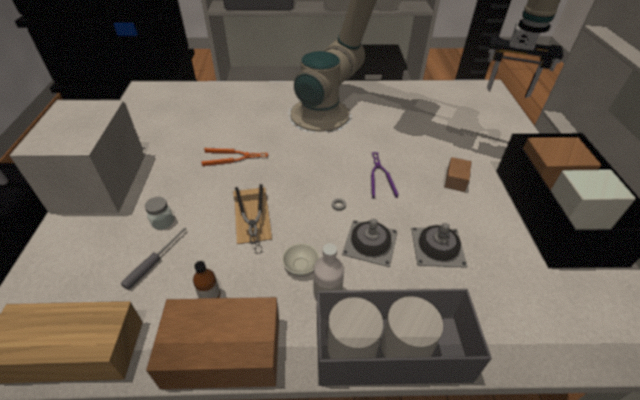

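The top view shows three pliers: black in the wooden cradle (398,195), purple (264,265) and orange (425,293). The black pair fits. There are two wheels, at (226,162) and (287,167), and the networks take (287,167) for the bare one. I'll confirm both in one enlarged crop.

Run:
```python
import cv2,numpy as np
s=cv2.imread("pics/scene0.png");t=cv2.imread("pics/top0.png")
a=cv2.resize(s[205:275,335:475],(800,400),interpolation=3)
b=cv2.resize(s[175:260,220:290],None,fx=2.35,fy=2.35,interpolation=3)
c=cv2.resize(t[135:195,195:320],None,fx=3.3,fy=3.3,interpolation=3)
d=cv2.resize(t[150:245,370:430],None,fx=2.1,fy=2.1,interpolation=3)
o=np.zeros((600,800,3),np.uint8);o[:400]=a;x=0
for i in (b,c,d):
    h=min(200,i.shape[0]);w=min(i.shape[1],800-x);o[400:400+h,x:x+w]=i[:h,:w];x+=w
cv2.imwrite("pics/crop1.png",o)
```

```text
(no output)
```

View pics/crop1.png

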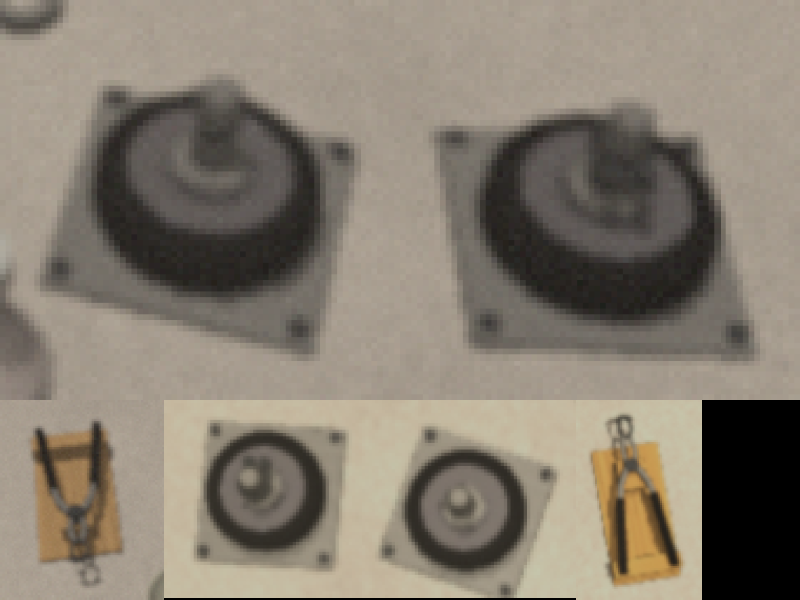

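The crop settles it: the left wheel in scene, (371,237), at world y≈0.11, has a clean stub. The right one, (440,242), carries a ring with eyes. I'm moving over the black pliers in the cradle for a close look.

```bash
cat > h.py <<'E'
from plant import r, gripper_to, inverse_kinematics, vision, models, telemetry
import numpy as np, cv2
from scipy.spatial.transform import Rotation as R
def quat(yaw,flip=False):
    # tool z down, tool x along +-pliers x
    q=(R.from_euler('z',yaw+(np.pi if flip else 0))*R.from_euler('x',np.pi)).as_quat()
    return q[[3,0,1,2]]
def rot(q): return R.from_quat(np.array(q)[[1,2,3,0]])
def see(cam,name=None):
    k=vision.get_calibration(cam); im=vision.snapshot(cam)
    if name: cv2.imwrite(f"pics/{name}.png",im[:,:,::-1])
    return k,im
def marks(names,cam):
    for n in names: print(n,[([round(float(v),4) for v in d["at"]],round(d["score"],2)) for d in models.mark_of(n,cam)])
def proj(k,P):
    Rc=rot(k["orientation"]).as_matrix().T
    K=np.array([[k["fx"],0,k["cx"]],[0,k["fy"],k["cy"]],[0,0,1]])
    return cv2.projectPoints(np.atleast_2d(P).astype(float),cv2.Rodrigues(Rc)[0],-Rc@k["position"],K,k["D"])[0][:,0]
def plane(k,uv,z):
    K=np.array([[k["fx"],0,k["cx"]],[0,k["fy"],k["cy"]],[0,0,1]])
    n=cv2.undistortPoints(np.array(uv,float).reshape(-1,1,2),K,k["D"])[:,0]
    d=rot(k["orientation"]).apply(np.c_[n,np.ones(len(n))])
    return k["position"]+d*((z-k["position"][2])/d[:,2])[:,None]
E
python3 - <<'E'
from h import *
print(telemetry.current_tool_rot(), telemetry.current_ee_pos())
for yaw in (0.15,):
  for f in (0,1):
    print(f,inverse_kinematics([.486,-.199,.2],quat(yaw,f)),inverse_kinematics([.47,.094,.1],quat(yaw,f)))
j=telemetry.current_joints()
fl=min((0,1),key=lambda f:abs(inverse_kinematics([.486,-.199,.2],quat(.15,f))[5]))
print("flip",fl)
r.move_l([.218,.532,.3])
r.move_to([.486,-.199,.22],quat(.15,fl))
k,im=see("wrist","wrist1"); print(k["position"],rot(k["orientation"]).as_matrix().round(2))
marks(("pliers","ring","grip","cradle"),"wrist"); print(telemetry.current_t(),telemetry.current_opening())
E
```

```text
[1.20013296e-05 1.93172324e-01 9.81164844e-01 5.39305339e-05] [0.21798734 0.53209479 0.23052746]
0 [-5.21176088e-01  2.20792296e-01  1.65973592e+00 -4.44089210e-16
  1.26106443e+00  8.99620239e-01] [ 5.20926792e-02  2.49454549e-01  1.90252940e+00 -4.44089210e-16
  9.89608700e-01  1.47288901e+00]
1 [-0.52117609  0.2207923   1.65973592  0.          1.26106443 -2.24197241] [ 0.05209268  0.24945455  1.9025294   0.          0.9896087  -1.66870365]
flip 0
[ 0.55424242 -0.18806317  0.37310915] [[ 0.15 -0.96 -0.23]
 [-0.99 -0.14 -0.03]
 [-0.    0.23 -0.97]]
pliers [([0.5627, -0.1882, 0.0328], 0.94), ([0.2407, -0.2353, -0.0012], 0.55), ([0.6617, -0.0644, -0.0005], 0.21)]
ring [([0.2421, -0.1854, 0.0103], 0.89), ([0.6079, -0.1796, 0.0369], 0.86)]
grip [([0.2487, -0.311, 0.0059], 0.92), ([0.3758, 0.1701, 0.0056], 0.75)]
cradle []
4.525 0.09405324983479194
```

View pics/wrist1.png

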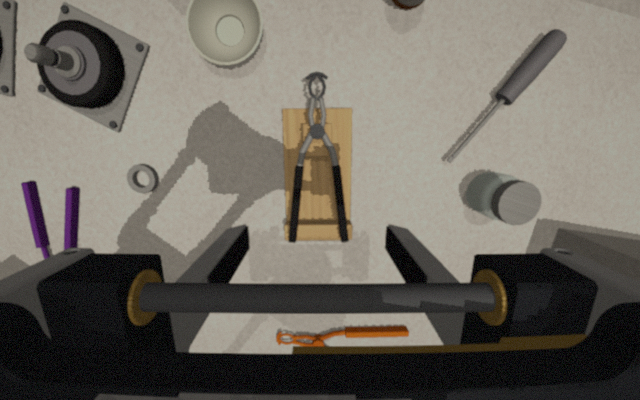

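The wrist view has the black pliers centred: pivot (317,131), ring (317,86), handle ends (293,240) and (345,240). The bare stub shows at upper left (40,52). Next I compute the pose from the pixels and then grasp.

Run:
```python
from h import *
k=vision.get_calibration("wrist")
P=plane(k,[(317,131),(293,238),(345,238),(317,86)],.044); print(P.round(4))
m=(P[1]+P[2])/2; d=P[0]-m; yaw=np.arctan2(d[1],d[0]); print("yaw",yaw,np.hypot(*d[:2]),np.hypot(*(P[3]-P[0])[:2]))
piv=np.mean([P[0][:2],[.558,-.187],[.5627,-.1882]],0)
g=piv-.075*np.array([np.cos(yaw),np.sin(yaw)]); print("grip",g,piv)
q=quat(yaw)
r.move_l([*g,.12],q)
print(r.move_l([*g,.044],vel=.08,guard=8), telemetry.current_ee_pos())
gripper_to(.044,30); r.hold(.3)
print(telemetry.current_opening(),telemetry.current_finger_force(),telemetry.current_wrist_force(),telemetry.current_t())
k,im=see("wrist","wrist2"); marks(("ring","pliers"),"wrist")
```

```text
[[ 0.5592 -0.1876  0.044 ]
 [ 0.425  -0.1771  0.044 ]
 [ 0.4348 -0.2421  0.044 ]
 [ 0.6078 -0.1803  0.044 ]]
yaw 0.1685388621026459 0.131162560476756 0.04911399847520905
grip [ 0.48604225 -0.2001804 ] [ 0.55997957 -0.18759974]
False [ 0.48646101 -0.20040348  0.04443494]
0.04453620317495463 12.46557891368866 [-2.90445352 -0.84088     5.89234008] 7.6417
ring []
pliers [([0.5682, -0.1875, 0.028], 0.83)]
```

Run:
```python
from h import *
gripper_to(.030,30); r.hold(.3)
print(telemetry.current_opening(),telemetry.current_finger_force(),telemetry.current_wrist_force())
p=telemetry.current_ee_pos()
r.move_l([p[0],p[1],.21],vel=.12); r.hold(.3)
print(telemetry.current_opening(),telemetry.current_finger_force(),telemetry.current_wrist_force(),telemetry.current_ee_pos(),telemetry.current_t())
k,im=see("wrist","wrist2"); marks(("ring","pliers"),"wrist")
cv2.imwrite("pics/w2c.png",cv2.resize(im[40:290,160:480,::-1],(768,600),interpolation=3))
```

```text
0.042762726190306626 30.002168118953705 [-3.41602102  0.29776289  5.63371157]
0.04249606657046045 29.996357560157776 [ 0.56021124  0.47548079 -2.01614683] [ 0.48561326 -0.2000524   0.20968321] 10.1417
ring [([0.2415, -0.183, 0.0097], 0.75)]
pliers [([0.24, -0.2347, -0.0023], 0.92), ([0.5668, -0.185, 0.1944], 0.75)]
```

View pics/w2c.png

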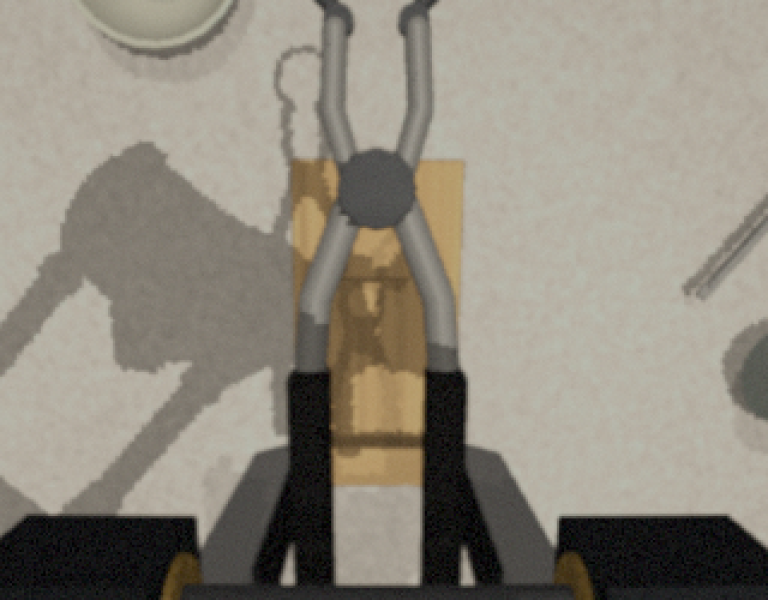

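The handles are parallel at the stop and the jaws are spread. I'm carrying the pliers high to hover over the bare axle.

Run:
```python
from h import *
q=quat(.1685)
r.move_l([.474,.091,.21],q,vel=.2)
r.move_l([.474,.091,.140],vel=.15); r.hold(.3)
p=telemetry.current_ee_pos();print(p,telemetry.current_t(),telemetry.current_opening(),rot(telemetry.current_tool_rot()).as_matrix().round(3))
k,im=see("wrist","wrist3"); marks(("ring","pliers","axle_top","groove","bare_axle"),"wrist")
see("top"); marks(("ring","pliers","axle_top","groove"),"top")
k2,im2=see("scene"); marks(("ring","pliers","axle_top","groove"),"scene")
cv2.imwrite("pics/s3full.png",im2[:,:,::-1])
e=p+rot(telemetry.current_tool_rot()).apply([.125,0,.006]); print("ring exp",e,proj(k,e),proj(k2,e))
a=cv2.resize(im[0:150,220:420,::-1],(800,600),interpolation=3)
cv2.imwrite("pics/w3c.png",a)
```

```text
[0.47451542 0.09105662 0.14078151] 12.8167 0.04290879686931322 [[ 0.986  0.168  0.002]
 [ 0.168 -0.986  0.   ]
 [ 0.002  0.    -1.   ]]
ring []
pliers [([0.558, 0.1066, 0.1261], 0.68)]
axle_top [([0.5951, 0.1101, 0.0898], 0.57)]
groove [([0.597, 0.1077, 0.0627], 0.78)]
bare_axle [([0.5946, 0.1149, -0.0011], 0.64)]
ring [([0.2391, -0.1871, 0.0069], 0.96), ([0.599, 0.1098, 0.1359], 0.7), ([0.597, 0.1109, 0.002], 0.2)]
pliers [([0.242, -0.2359, 0.0037], 0.75), ([0.2978, 0.1727, 0.0034], 0.73), ([0.5509, 0.1064, 0.1249], 0.6)]
axle_top [([0.595, 0.1134, 0.0854], 0.74)]
groove [([0.5949, 0.1142, 0.0686], 0.81)]
ring [([0.2425, -0.1834, 0.0058], 0.9), ([0.2461, 0.1697, 0.0085], 0.69), ([0.5976, 0.1091, 0.1307], 0.56)]
pliers [([0.5499, 0.1064, 0.1243], 0.94), ([0.2436, -0.2353, -0.0009], 0.75), ([0.2991, 0.1715, -0.0012], 0.72)]
axle_top [([0.5968, 0.113, 0.0836], 0.88)]
groove [([0.5984, 0.1111, 0.0652], 0.95)]
ring exp [0.59774533 0.11201569 0.13477254] [[316.62020416  25.57895093]] [[376.07933337 206.75273485]]
```

View pics/w3c.png

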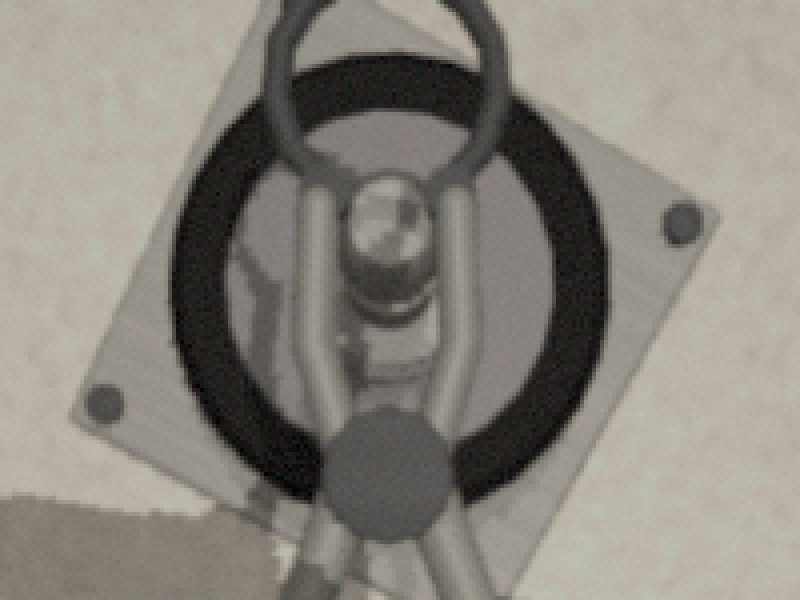

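The close crop shows the fully opened ring, centre near crop (388,80) = wrist (317,20), and the axle top at crop (389,212) = wrist (317,53). I'll compare these with model circles.

Run:
```python
from h import *
k=vision.get_calibration("wrist")
t=np.linspace(0,2*np.pi,73)
def ext(c,rad,n):
    u=(proj(k,np.c_[c[0]+rad*np.cos(t),c[1]+rad*np.sin(t),np.full(73,c[2])])-[220,0])*4
    print(n,"x",u[:,0].min().round(),u[:,0].max().round(),"y",u[:,1].min().round(),u[:,1].max().round())
ext([.5977,.1120,.1348],.0165,"ring out"); ext([.5977,.1120,.1348],.0125,"ring in")
ext([.596,.112,.084],.010,"axle r10 z84"); ext([.596,.112,.086],.0085,"axle r8.5 z86")
ext([.596,.112,.034],.05,"wheel"); ext([.596,.112,.042],.02,"hub")
print(plane(k,[(317,20),],.1348),plane(k,[(317.3,53)],.086))
```

```text
ring out x 259.0 515.0 y -45.0 231.0
ring in x 290.0 484.0 y -11.0 199.0
axle r10 z84 x 328.0 443.0 y 157.0 280.0
axle r8.5 z86 x 336.0 435.0 y 163.0 269.0
wheel x 157.0 615.0 y 32.0 519.0
hub x 291.0 481.0 y 173.0 375.0
[[0.59948602 0.11216877 0.1348    ]] [[0.5967503 0.1114959 0.086    ]]
```

Run:
```python
from h import *
r.move_l([.4705,.0905,.099],quat(.1685),vel=.08); r.hold(.4)
p=telemetry.current_ee_pos();print(p,telemetry.current_t(),telemetry.current_wrist_force())
k,im=see("wrist","wrist4"); marks(("ring","pliers","axle_top"),"wrist")
k2,im2=see("scene","scene4"); marks(("ring","pliers","axle_top"),"scene")
k3,im3=see("top","top4"); marks(("ring","pliers","axle_top"),"top")
def c(im,u,s,n):
    u,v=np.round(u).astype(int); h=n//2
    b=cv2.copyMakeBorder(im,h,h,h,h,0)[v:v+n,u:u+n,::-1]
    print(u-h,v-h,n,s/n); return cv2.resize(b,(s,s),interpolation=3)
C=[.597,.112,.09]
o=np.zeros((600,800,3),np.uint8)
o[:500,:500]=c(im,(317,45),500,100); o[:300,500:]=c(im2,proj(k2,C)[0],300,40);o[300:,500:]=c(im3,proj(k3,C)[0],300,40)
cv2.imwrite("pics/c4.png",o)
```

```text
[0.47069035 0.09049806 0.0992702 ] 14.6833 [ 0.18995807 -0.38960834 -1.51397088]
ring []
pliers [([0.5495, 0.1045, 0.0802], 0.89)]
axle_top [([0.595, 0.1137, 0.0871], 0.73)]
ring [([0.5966, 0.1069, 0.0924], 0.89), ([0.2426, -0.1871, 0.0097], 0.62), ([0.6303, -0.4124, -0.0013], 0.25)]
pliers [([0.5475, 0.1036, 0.0857], 0.92), ([0.2438, -0.2373, -0.0018], 0.62), ([0.2996, 0.1761, -0.0019], 0.48)]
axle_top [([0.5981, 0.1109, 0.0873], 0.6)]
ring [([0.5927, 0.1123, 0.0909], 0.62), ([0.2403, -0.1864, 0.007], 0.59)]
pliers [([0.2994, 0.1702, 0.0017], 0.92), ([0.2421, -0.2371, 0.002], 0.83), ([0.5436, 0.1039, 0.0836], 0.69)]
axle_top [([0.5939, 0.1127, 0.0851], 0.55)]
267 -5 100 5.0
354 200 40 7.5
264 143 40 7.5
```

View pics/c4.png

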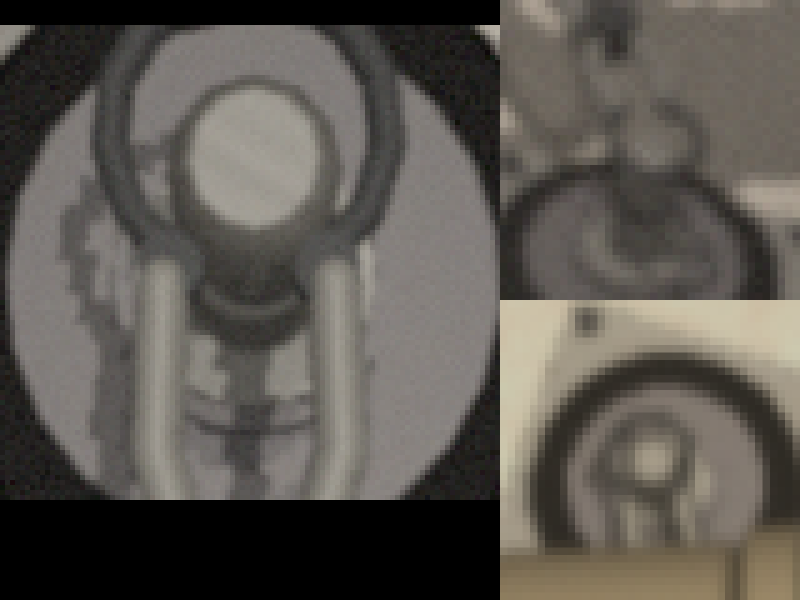

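The wrist crop (left panel) shows the ring just above the stub: ring centre about crop (250,135), axle top face centre about (253,158). It is nearly centred sideways. I'll fit both against the model and overlay the result.

```bash
cat > fit.py <<'E'
from h import *
import sys
from scipy.optimize import least_squares
k=vision.get_calibration("wrist"); zr=telemetry.current_ee_pos()[2]-.006
t=np.linspace(0,2*np.pi,120)
circ=lambda x,y,z,rad:(proj(k,np.c_[x+rad*np.cos(t),y+rad*np.sin(t),np.full(120,z)])-[267,-5])*5
g=cv2.GaussianBlur(cv2.imread("pics/wrist4.png",0),(0,0),.7).astype(float)
def samp(x,y,z,rad,sel=slice(None)):
    u=proj(k,np.c_[x+rad*np.cos(t),y+rad*np.sin(t),np.full(120,z)])[sel].astype(np.float32)
    ok=(u[:,1]>1); return cv2.remap(g.astype(np.float32),u[ok][:,:1],u[ok][:,1:],1).mean()
# ring: dark wire centreline vs brighter inside/outside ; axle top face bright vs darker chamfer
best=None
yaw=.1685
a=(t-yaw+np.pi)%(2*np.pi)-np.pi; sel=np.abs(a)<2.3
f=lambda x,y,z:samp(x,y,z,.0145,sel)*2-samp(x,y,z,.0108,sel)-samp(x,y,z,.0182,sel)
G=[(f(x,y,zr+dz),x,y,dz) for x in np.arange(.590,.606,.0005) for y in np.arange(.106,.118,.0005) for dz in (-.004,-.002,0,.002,.004)]
for dz in (-.004,-.002,0,.002,.004): print("ring",min(q for q in G if q[3]==dz))
A=[(samp(x,y,.086,rad+.0012)-samp(x,y,.086,rad-.001),x,y,rad) for x in np.arange(.590,.604,.0005) for y in np.arange(.106,.118,.0005) for rad in (.007,.0075,.008,.0085,.009)]
A=min(A); Rr=min(q for q in G if q[3]==0); print("axle",A)
im=cv2.resize(cv2.copyMakeBorder(cv2.imread("pics/wrist4.png"),5,0,0,0,0)[:100,267:367],(500,500),interpolation=3)
im=np.hstack([im[:,:400],im[:,:400]*0]) if 0 else im
for x,y,z,rad,c in ((*Rr[1:3],zr,.0125,(0,255,0)),(*Rr[1:3],zr,.0165,(0,255,0)),(*A[1:3],.086,A[3],(0,0,255)),(*A[1:3],.034,.0475,(255,0,0))):
    cv2.polylines(im,[np.round(circ(x,y,z,rad)).astype(int)],True,c,1)
cv2.imwrite("pics/ov.png",im)
E
python3 fit.py
```

```text
ring (np.float32(-85.96944), np.float64(0.5949999999999994), np.float64(0.112), -0.004)
ring (np.float32(-84.932335), np.float64(0.5944999999999995), np.float64(0.112), -0.002)
ring (np.float32(-81.537834), np.float64(0.5939999999999995), np.float64(0.112), 0)
ring (np.float32(-77.323135), np.float64(0.5934999999999996), np.float64(0.112), 0.002)
ring (np.float32(-73.56946), np.float64(0.5934999999999996), np.float64(0.1115), 0.004)
axle (np.float32(-61.3154), np.float64(0.5954999999999994), np.float64(0.1115), 0.007)
```

View pics/ov.png

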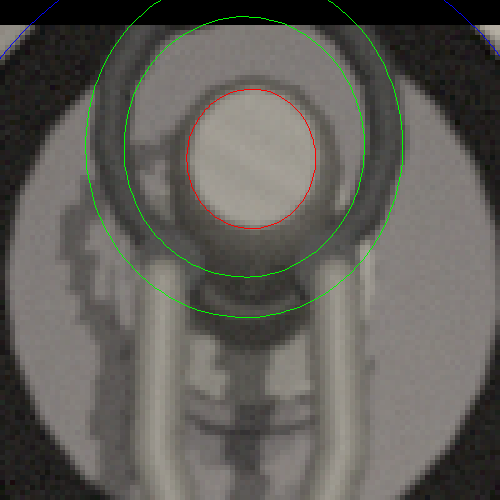

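The overlay shows the axle top at crop (254,158). Allowing for 7 mm of parallax (about 22 px), a centred ring would sit at about (254,136), and it sits at about (250,138). The residual is roughly 0.4 mm each way, against 2.5 mm of clearance. I'm applying that correction and lowering under guard.

Run:
```python
from h import *
p=telemetry.current_ee_pos(); f0=np.array(telemetry.current_wrist_force())
x,y=.4705+.0003,.0905-.0004
r.move_l([x,y,.099],vel=.03); r.hold(.2)
for z in (.085,.0702):
    s=r.move_l([x,y,z],vel=.03,guard=3); r.hold(.3)
    print(z,s,telemetry.current_ee_pos(),np.round(np.array(telemetry.current_wrist_force())-f0,2),np.round(telemetry.current_torque(),2),telemetry.current_opening())
    if s: break
print(telemetry.current_t())
k,im=see("wrist","wrist5"); marks(("ring","pliers","groove"),"wrist")
k2,im2=see("scene","scene5"); marks(("ring","pliers","groove"),"scene")
k3,im3=see("top"); marks(("ring","pliers","groove"),"top")
o=np.zeros((500,800,3),np.uint8); C=[.5965,.1115,.07]
o[:,:500]=cv2.resize(cv2.copyMakeBorder(im,5,0,0,0,0)[:100,267:367,::-1],(500,500),interpolation=3)
u,v=proj(k2,C)[0].astype(int); o[:300,500:]=cv2.resize(im2[v-20:v+20,u-20:u+20,::-1],(300,300),interpolation=3)
u,v=proj(k3,C)[0].astype(int); o[300:,500:700]=cv2.resize(im3[v-20:v+20,u-20:u+20,::-1],(200,200),interpolation=3)
cv2.imwrite("pics/c5.png",o)
```

```text
0.085 False [0.47094224 0.09010573 0.08515192] [-0.37 -1.18 -0.56] [-0.03  0.17  0.02] 0.04275347679229244
0.0702 False [0.47090203 0.09010654 0.07035002] [-0.2   0.78 -0.08] [-0.01  0.16  0.03] 0.042891484467441364
17.5917
ring []
pliers [([0.5504, 0.106, 0.0566], 0.97)]
groove [([0.5955, 0.1094, 0.0654], 0.89), ([0.5931, 0.1139, -0.001], 0.36)]
ring [([0.5975, 0.1064, 0.0664], 0.71), ([0.2433, -0.1882, 0.0068], 0.61)]
pliers [([0.2435, -0.2345, 0.0003], 0.57), ([0.5442, 0.1038, 0.0573], 0.56), ([0.2998, 0.1736, -0.003], 0.46)]
groove [([0.6001, 0.1101, 0.0604], 0.68), ([0.478, 0.087, 0.0627], 0.42)]
ring [([0.2407, -0.1829, 0.0038], 0.89), ([0.5941, 0.1133, 0.0676], 0.6), ([0.6595, -0.0633, 0.0021], 0.6)]
pliers [([0.2975, 0.1685, -0.0004], 0.75), ([0.5609, -0.1857, -0.0021], 0.73), ([0.2418, -0.2397, 0.0016], 0.65), ([0.5468, 0.1055, 0.0538], 0.59)]
groove [([0.5954, 0.111, 0.0641], 0.66)]
```

View pics/c5.png

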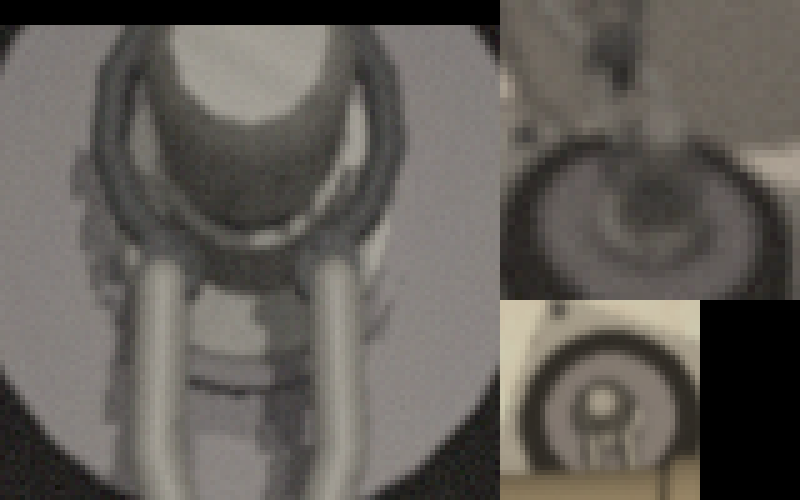

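The crop shows the ring around the stub, level with the lower end of the shaft where the groove begins. Light shows evenly left (145,150) and right (355,130), and the force change is below 1 N. I'm handing it in.

Run:
```python
from h import *
print(telemetry.current_finger_force(),telemetry.current_wrist_force(),telemetry.current_t()); print(r.sign_off())
```

```text
29.996372759342194 [-0.43783177  1.03419347 -1.09196462] 18.1917
the job is handed in; nothing more can be done
None
```

The job is handed in at 18.2 s: the fully open ring is held around the bare axle's groove at 30 N grip, about 64 mm up, and forces showed no sign of it leaning on the axle or wheel; no verdict was returned.

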